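# Wind the mixer head down off its ratchet onto the depth stop

### The arm

A 6-joint arm with a two-finger parallel gripper is mounted at the origin on the work surface. World frame = base frame: x ahead of the robot, y to its left, z up, the work surface at z = 0. Lengths are in m, angles in rad, forces in N, time in s.
With the tool pointing down it reaches from about 0.3 to 0.775 m from the base axis. Payload 14.6 kg.
Tool frame: the origin (TCP) lies at the very end of the fingers, on their centre line; the grasp point (between the pads) lies 19 mm behind it; y points along the fingers, x is the direction in which the jaws open and shut, and the axes are right-handed (so a half turn about y gives the same grasp; the last joint's range is limited). The gripper opens to 94 mm and grips with 3 to 60 N. Pads are 16 mm wide; open, the fingers measure 119 mm over their backs; the gripper's body (75 mm by 177 mm) begins 78 mm behind the grasp point.
Start: joints at [-1.25, 0.3, 1.521, -0, 1.321, -0.067], TCP at [0.208, -0.509, 0.205] pointing down, gripper open.
Joint ranges: [-3.03, 3.03], [-0.79, 2.21], [0.23, 2.52], [-1.04, 4.18], [0, 3.07], [-2.55, 2.55]. Speed limits (rad/s): [2.22, 2.22, 2.57, 3.14, 3.14, 3.14].

### API

Orientations are given as [roll, pitch, yaw] about the fixed x, y, z axes, in that order (R = Rz(yaw) Ry(pitch) Rx(roll)).
In Python, from station import * gives the robot as it stands.
- The arm moves only by the tool send_rows, never from a script. Its argument "series" is text: rows parted by semicolons, each of 7 numbers parted by spaces: the turn, a rotation vector about the tool's x, y, z in units of 5 degrees (1.0 is 5 degrees), then the shift along the tool's x, y, z in cm, then the opening, from -1 (shut) to 1 (fully open). A call has exactly 10 rows; each row is the pose to reach, as a shift and turn from the pose commanded when the call began, along the tool's axes at that moment; what a row does not reach only later rows make up. A row lasts 1/12 s, in which the tool goes at most 41.7 mm and 7.16 degrees, less where a joint would pass 70% of its speed; a pose out of reach is approached as far as the arm can. A call with a gripper value outside its range is refused whole. The fingers move at their own pace and stop on an object; "newtons" is the grip in N (left out, the last holds). Time passes only in rows, so rows that repeat a pose let the fingers close, or fill a call up. It gives the time, the measured TCP pose, the force and the opening at its end, in the units of the state.
- get_obs(): the state, without advancing time (a new reading comes with each control period).
- camera(name): name is "side" or "top" or "wrist"; returns the picture (384x512x3 uint8, red, green, blue); there is no depth.
- camera_info(name): a dict with "K" (3x3 intrinsics, pixels), "R" (3x3) and "t" (3): a world point X has camera coordinates R X + t; the wrist camera has in their place "mount" (4x4, takes a point from camera to tool coordinates, whose origin is the TCP and whose axes are the tool frame's). Camera axes: x right, y down, z forward; pixel columns grow to the right and rows downward; lengths in m; the calibration is good to about 2 mm. A picture is of the moment at which its call begins: read the wrist's pose just before it. camera_info takes no time and is no camera call.
- hand_in(): hands the job in, once; it reports no verdict.
The state is a dict: "time_s": time; "qpos": joint angles; "joint_vel": joint speeds; "tau": joint torques, N m; "ee_pos": TCP position; "eef_rot": TCP orientation; "force": force on the tool from outside, world axes, zero at the start; "moment": the same for the moment, N m; "grip_width": finger opening in m.
Only numpy, scipy, OpenCV 4.12 (cv2) and the standard library are available. Lean on these libraries where they do the work, as an engineer would, in place of code of your own. Each camera call takes 0.05 s, during which the arm holds its last target. There are 200 camera calls.

### The job

The mixer head on the white lift stand is parked up on its ratchet. Throw the red lever over to release, ease the crank up a touch so that the loaded pawl springs out, then keep hold of the crank and wind the head slowly down into the steel beaker until it rests gently on the yellow rubber-tipped depth stop. Never let the head run or drop and do not force it on the stop; then let go of the crank, throw the red lever back so that the pawl lies on the ratchet wheel again, and leave everything else on the bench where it stands.

Things in the scene. Friction and masses are not known exactly. Their poses are not given: they have to be found in the camera images.
- stand: white mixer lift stand, fixed: base 220 x 400 x 12 mm, gear housing 130 (x) x 120 (y) mm, top at 238 mm. Origin on the bench below the middle of the housing's crank-side face; z up; -y points out of that face (crank, ratchet wheel and lever are on it), +y runs to the 30 mm post (70 mm behind the face) and the mixer (270 mm behind). Wheel axis 155 mm above the bench
- wheel (a point): centre of the steel ratchet wheel (20 teeth, 90 mm across, 12 mm thick), on the wheel and crank axis, 16 mm outside the housing face. The axis runs along the stand's y
- crank: ratchet wheel and crank, turning about the stand's y; origin on the axis at the housing face. Seen from the crank side (looking along +y, x to the right) clockwise lowers the head 25 mm per rad. The handle starts 55 to 105 degrees left of straight up and ends 30 to 85 degrees right of it. The weight pulls it clockwise (5 to 9 N at the handle): if let go with the pawl out, it drops
- grip (a point): middle of the crank's black handle: 22 mm across, 68 mm long, lying along the stand's y, free to spin on its pin; 75 mm from the axis and 89 mm outside the housing face (73 mm further out than wheel). The crank arm lies 35 to 45 mm outside the face. It can be pinched from above across the stand's x and carried round its circle without turning the hand
- lever_knob (a point): middle of the red knob on top of the release lever: 18 mm across, 28 mm long, lying along the stand's y, 18 mm outside the housing face; 64 mm from the lever's pivot, which is 42 mm to +x and 68 mm above the wheel axis. It stands clear of all else above the crank's reach
- lever (a joint): release lever, rad: 0 = hold (leans to the stand's -x; a spring presses the pawl on the wheel), 0.9 = release (leans to +x, knob 56 mm further; the spring pulls the pawl off). Firm stop at each end. It stays where it is put; 2 to 5 N at the knob push it. At release the pawl still stays in the tooth while the load hangs on it
- pawl: brass holding pawl on the lever's pivot, sprung from the lever; origin on the pivot at the housing face. While the head's weight hangs on it the tooth holds it in; turning the crank anticlockwise by 0.1 to 0.2 rad (8 to 15 mm at the handle) frees it, and with the lever at release it then springs clear and stays clear
- pawl_nose (a point): tip of the pawl: 40 to 41 mm from wheel when it is in a tooth gap, up to 47 mm when it lies on a tooth, 59 mm when clear
- lift: steel lift post with boom and blue mixer, 1.5 to 2.2 kg, sliding straight up and down, driven by the crank. Its origin and axes are those of the stand, moved up or down with it (0 at the height of the stand's origin)
- stop: depth stop on the housing top, under an aluminium lug on the post's +x side; origin at the foot of its fixed 10 mm lock ring. A 12 mm screw with a yellow rubber pad (19 mm) stands up from it to a height set differently for each job and not reported (pad top 17 to 37 mm above the origin): the lug meets it after the head has come down 40 to 80 mm. The pad gives 1 mm per 25 N (3 mm at the handle)
- beaker_mid (a point): steel beaker on the hotplate, 96 mm across, 118 mm tall, under the mixer; point half-way up. Loose: leave it where it stands
- jar_red_mid (a point): small red cosmetic jar, 60 mm across, 26 mm tall, beside the stand; point at its centre. Leave alone
- amber_mid (a point): amber dropper bottle, 48 mm across, 105 mm tall; point at its centre. Leave alone
- jar_white_mid (a point): white cream jar, 68 mm across, 50 mm tall; point at its centre. Leave alone
- glass_mid (a point): empty glass beaker, 80 mm across, 105 mm tall; point at its centre. Leave alone
- pump_mid (a point): clear spray bottle with white head, 62 mm across, 185 mm tall; point at its centre. Leave alone
- dish_mid (a point): white weighing dish, 72 mm across, 22 mm tall, on the balance; point at its centre. Leave alone
- spatula_grip (a point): blue-handled spatula, 190 mm long, lying on the bench; point on its handle. Leave alone

How it is judged:
On the way, in this order (a step that is already met when the one before it is completed fails the run):
1. the lever is at release and the pawl has sprung clear of the wheel while the head is still up (distance between pawl_nose and wheel above 0.052 m and value of joint lever above 0.6 rad and distance of lift from where it was at the start of the episode below 0.02 m), for 0.1 s.
2. the head has come down onto the depth stop with the pawl still clear (contact force between lift and stop above 5 N and distance between pawl_nose and wheel above 0.052 m and linear speed of lift below 0.02 m/s), for 0.2 s.
At the end, for the whole second after the job is handed in: The head's weight rests on the depth stop (more than 5 N), the lever is back at hold (below 0.15 rad), the pawl's tip lies on the ratchet wheel (within 48.5 mm of its centre), and the head is at rest (contact force between lift and stop above 5 N and value of joint lever below 0.15 rad and distance between pawl_nose and wheel below 0.0485 m and linear speed of lift below 0.01 m/s); the robot touches nothing.
It fails at once if the head runs or drops (faster than 0.15 m/s) (linear speed of lift above 0.15 m/s).
It fails at once if the head is dropped or forced on its stop (more than 45 N) (contact force between lift and stop above 45 N).
It fails at once if the wheel is forced back against the pawl (more than 120 N) (contact force between crank and pawl above 120 N).
It fails at once if another thing on the bench is pushed about (more than 30 mm) (distance of any of beaker_mid, jar_red_mid, amber_mid, jar_white_mid, glass_mid, pump_mid, dish_mid, spatula_grip from where it was at the start of the episode above 0.03 m).
It also fails if it takes over 72 s, if anything falls off the work surface, if the arm or the gripper's body presses on something with over 40 N, if the wrist force passes 120 N, or if a joint passes its speed limit or range.

## Working session

There is one attempt and no reset: what is moved stays moved. The work goes in short steps, Python scripts to look and compute and a tool call to move; the robot and the scene stay as the last step left them, time stands still between calls to the robot, and variables do not carry over. Pictures are saved under pics/ and viewed, on a budget of 10 in all, crops included, one or two more only if the job needs it, and the job is handed in when it is done.

Besides the shell and the picture viewer there is one more tool, called in YAML: its name, and indented under it one key for each argument. send_rows: Moves the arm, as the interface text tells. Its arguments: {"type":"object","properties":{"series":{"type":"string"},"newtons":{"type":"number"}},"required":["series"]}

```bash
mkdir -p pics; python3 - <<'E'
from station import *
import cv2,numpy as np
o=get_obs();print(o)
ims=[]
for n in ("side","top"):
    im=camera(n);cv2.imwrite(f"pics/{n}0.png",im[:,:,::-1]);i=camera_info(n);print(n,{k:np.round(v,4).tolist() for k,v in i.items()})
print(camera_info("wrist"))
E
```

```text
{'time_s': 0.0, 'qpos': array([-1.24958408e+00,  3.00459722e-01,  1.52160132e+00, -1.22091790e-05,
        1.32070969e+00, -6.65730199e-02]), 'joint_vel': array([-0.00138428, -0.0011009 , -0.00083209,  0.00206345, -0.00085728,
        0.00077598]), 'tau': array([ 4.41848943e-04, -5.31808448e+01, -3.52735376e+01,  7.08719459e-02,
        2.44613987e-02, -8.55178951e-05]), 'ee_pos': array([ 0.20789773, -0.50889768,  0.20488402]), 'eef_rot': array([-1.57072976e+00,  1.17625621e-03, -1.18300800e+00]), 'force': array([-0.38526821, -0.49254413, -1.06521154]), 'moment': array([-0.02663338, -0.0203604 , -0.01738966]), 'grip_width': 0.09431135581666983}
side {'K': [[388.255, 0.0, 259.9116], [0.0, 388.255, 198.3228], [0.0, 0.0, 1.0]], 'R': [[0.9995, -0.0235, 0.0223], [0.0023, -0.6358, -0.7719], [0.0324, 0.7715, -0.6354]], 't': [-0.5632, 0.0794, 1.2237]}
top {'K': [[370.8371, 0.0, 259.1132], [0.0, 370.8371, 189.1437], [0.0, 0.0, 1.0]], 'R': [[-0.0051, -0.9994, -0.033], [-0.9964, 0.0079, -0.0849], [0.0851, 0.0324, -0.9958]], 't': [-0.1038, 0.573, 1.1269]}
{'K': array([[326.24804055,   0.        , 254.15557424],
       [  0.        , 326.24804055, 191.10757525],
       [  0.        ,   0.        ,   1.        ]]), 'mount': array([[ 9.99999492e-01,  7.90048533e-04,  6.25550581e-04,
        -1.02742763e-03],
       [-4.13421394e-04, -2.44475282e-01,  9.69655437e-01,
        -1.78449725e-01],
       [ 9.19006510e-04, -9.69655203e-01, -2.44474831e-01,
         7.10431708e-02],
       [ 0.00000000e+00,  0.00000000e+00,  0.00000000e+00,
         1.00000000e+00]])}
```

View pics/side0.png

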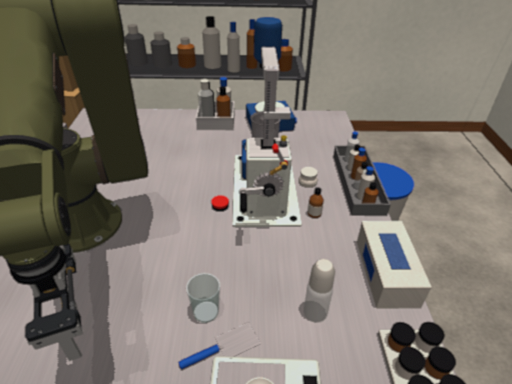

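View pics/top0.png

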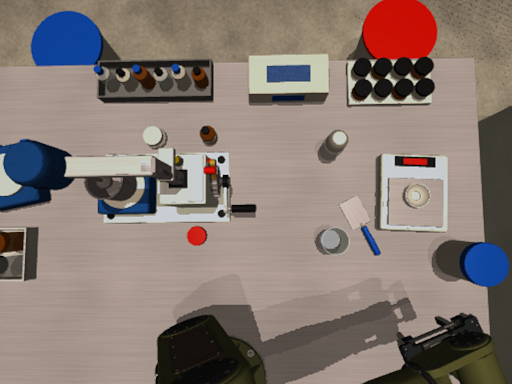

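The side view shows the stand's crank face towards the camera: red knob about (276,148), crank axis about (269,190), dark handle about (243,204). In the top view the knob is at about (210,170), the handle at (243,208) and the base spans x 104–230. I'll enlarge both.

```bash
cat > h.py <<'E'
import cv2,numpy as np
from station import *
from scipy.spatial.transform import Rotation as Ro
def ray(n,u,v):
    i=camera_info(n);R=np.array(i["R"]);t=np.array(i["t"]);d=R.T@np.linalg.inv(np.array(i["K"]))@[u,v,1];return -R.T@t,d/np.linalg.norm(d)
def plane(n,u,v,z):
    c,d=ray(n,u,v);return c+d*(z-c[2])/d[2]
def tri(a,b):
    (c,d),(e,f)=ray("side",*a),ray("top",*b)
    s=np.linalg.lstsq(np.c_[d,-f],e-c,rcond=None)[0];p,q=c+d*s[0],e+f*s[1];return (p+q)/2,np.linalg.norm(p-q)
def proj(n,X):
    i=camera_info(n);p=np.array(i["K"])@(np.array(i["R"])@np.asarray(X)+np.array(i["t"]));return p[:2]/p[2]
E
python3 - <<'E'
from h import *
s=cv2.imread("pics/side0.png");t=cv2.imread("pics/top0.png")
for n,im,(x0,y0,x1,y1) in (("side",s,(225,130,310,230)),("top",t,(95,140,265,230))):
    h=cv2.cvtColor(im,cv2.COLOR_BGR2HSV)
    m=(((h[...,0]<6)|(h[...,0]>174))&(h[...,1]>170)&(h[...,2]>90)).astype(np.uint8)
    k,l,st,c=cv2.connectedComponentsWithStats(m)
    print(n,[(st[i].tolist(),c[i].round(1).tolist()) for i in range(1,k) if st[i][4]>8])
a=cv2.resize(s[130:230,225:305],None,fx=5,fy=5,interpolation=cv2.INTER_CUBIC)
b=cv2.resize(t[143:233,165:265],None,fx=4,fy=4,interpolation=cv2.INTER_CUBIC)
c=np.zeros((500,800,3),np.uint8);c[:500,:400]=a;c[:360,400:800]=b;cv2.imwrite("pics/crop1.png",c)
E
```

```text
side [([272, 143, 6, 9, 40], [274.9, 147.2]), ([212, 196, 16, 12, 161], [219.6, 201.5])]
top [([362, 0, 75, 59, 3750], [399.5, 29.6]), ([403, 158, 24, 7, 157], [414.5, 161.0]), ([204, 166, 12, 8, 80], [209.6, 169.9]), ([187, 227, 19, 18, 279], [196.3, 235.4])]
```

View pics/crop1.png

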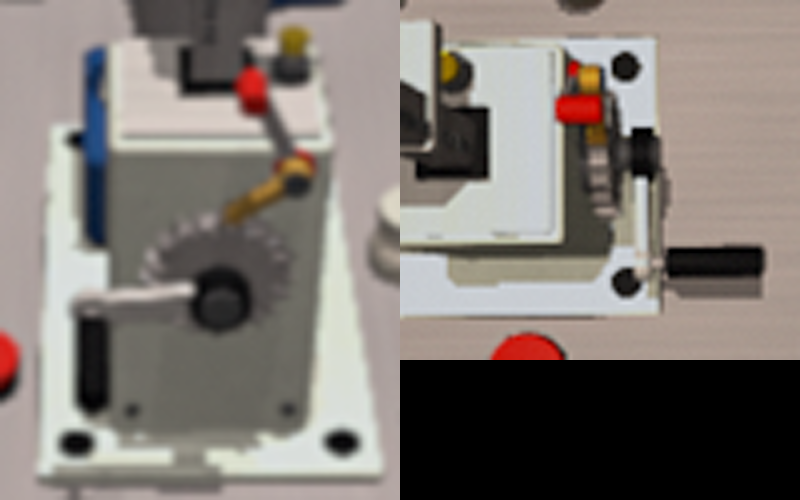

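Crop: hub at side px (268.8,189.6), handle along (243.3,192)–(243.4,212). In the top view the handle spans (232–255.8, 208.3), the front base corners are at (229.2,153) and (229.2,221.7), and the knob is at (209.6,169.9).

```bash
python3 - <<'E'
from h import *
r=lambda v:np.round(v,4)
A=plane("top",229.25,153,.012);B=plane("top",229.25,221.7,.012);print("base front corners top",r(A),r(B),np.linalg.norm(A-B))
A2=plane("side",301.6,225.6,.006);B2=plane("side",232.6,225.6,.006);print("side",r(A2),r(B2),np.linalg.norm(A2-B2))
# top base far corners
d=A-B;print("yaw",np.arctan2(d[1],d[0]),np.arctan2(*(A2-B2)[[1,0]]))
print("knob",tri((274.9,147.2),(209.6,169.9)))
print("handle",tri((243.3,202),(243.9,208.3)))
print("handle ends top @z.17",r(plane("top",232,208.3,.17)),r(plane("top",255.8,208.3,.17)))
print("hub front (top)",tri((268.8,189.6),(165+260/4,143+152/4)))
# housing top edges top view: front right corner, front-left corner z=.238
P=plane("top",165+160/4,143+45/4,.238);Q=plane("top",165+157/4,143+242/4,.238);print("housing front top",r(P),r(Q),np.linalg.norm(P-Q),np.arctan2(*(P-Q)[[1,0]]))
P=plane("side",225+333/5,130+150/5,.238);Q=plane("side",225+110/5,130+150/5,.238);print("housing side",r(P),r(Q),np.linalg.norm(P-Q),np.arctan2(*(P-Q)[[1,0]]))
o=get_obs();R=Ro.from_euler("xyz",o["eef_rot"]).as_matrix();print(r(R),o["ee_pos"])
E
```

```text
base front corners top [ 0.6887 -0.0133  0.012 ] [ 0.4722 -0.0136  0.012 ] 0.21651340770295346
side [ 0.6951 -0.0158  0.006 ] [ 0.4769 -0.0158  0.006 ] 0.21824747297969704
yaw 0.001739126920803414 -6.251865388187514e-06
knob (array([0.59797805, 0.00334909, 0.28358695]), np.float64(0.0008051363453675517))
handle (array([ 0.51037806, -0.06940953,  0.14805197]), np.float64(0.002774346867687061))
handle ends top @z.17 [ 0.5084 -0.039   0.17  ] [ 0.508  -0.1032  0.17  ]
hub front (top) (array([ 0.58385637, -0.03273164,  0.16388252]), np.float64(0.0013874666631568757))
housing front top [0.6443 0.023  0.238 ] [0.5187 0.024  0.238 ] 0.12561325960390582 -0.007793072728009532
housing side [0.6482 0.0091 0.238 ] [0.5219 0.0079 0.238 ] 0.12635650484869074 0.00976023862443748
[[ 3.781e-01 -3.000e-04  9.258e-01]
 [-9.258e-01  1.000e-03  3.781e-01]
 [-1.000e-03 -1.000e+00  1.000e-04]] [ 0.20791076 -0.50894147  0.20495005]
```

```bash
cat >> h.py <<'E'
def delta(p,tilt=25,start=None):
    o=get_obs() if start is None else start
    R=Ro.from_euler("xyz",o["eef_rot"]);T=Ro.from_euler("xyz",[np.radians(-90+tilt),0,0])
    return np.round(np.r_[np.degrees((R.inv()*T).as_rotvec())/5,R.inv().apply(np.array(p)-o["ee_pos"])*100],2).tolist()
E
python3 - <<'E'
from h import *
print(delta([.42,-.36,.42]));print(delta([.54,-.10,.40]))
for n,u,v in(("glass",332,240),("pump",335,145),("amber",208,134),("redjar",196,235)):print(n,plane("top",u,v,.1).round(3))
print("boom end",tri((270,52),(175,167)))
E
```

```text
[4.39, -13.33, 2.95, -5.79, -21.5, 25.27]
[4.39, -13.33, 2.95, -25.32, -19.48, 46.21]
glass [ 0.419 -0.316  0.1  ]
pump [ 0.692 -0.331  0.1  ]
amber [0.73 0.04 0.1 ]
redjar [0.435 0.072 0.1  ]
boom end (array([0.57211374, 0.02169751, 0.53483901]), np.float64(0.007697634662455839))
```

```bash
python3 - <<'E'
from h import *
print(delta([.42,-.36,.42],35));print(delta([.54,-.10,.40],35))
E
```

```text
[6.15, -13.11, 4.12, -5.79, -21.5, 25.27]
[6.15, -13.11, 4.12, -25.32, -19.48, 46.21]
```

send_rows:
  series: "0 0 0 0 -4 0 -1;0 0 0 0 -8 0 -1;0 0 0 0 -12 0 -1;0 0 0 0 -16 0 -1;0 0 0 0 -20 0 -1;0 0 0 0 -20 3 -1;0 0 0 -1 -20 6 -1;0 0 0 -2 -20 10 -1;0 0 0 -4 -20 14 -1;0 0 0 -6 -20 18 -1"
  newtons: 40

```text
time_s: 0.93
ee_pos: [0.3489, -0.3888, 0.4048]
eef_rot: [-1.571, 0.001, -1.184]
force: [0.9, -0.7, -0.1]
grip_width: 0.0309
```

send_rows:
  series: "0.5 -1.1 0.4 -1.5 0 2.5 -1;1 -2.3 0.7 -3 0 5 -1;1.6 -3.5 1.1 -5 0 8 -1;2.2 -4.7 1.5 -7 0 11 -1;2.8 -5.9 1.9 -9 0 14 -1;3.3 -7.1 2.2 -11 0 17 -1;3.9 -8.3 2.6 -13 0 20 -1;4.5 -9.6 3 -15 0 23 -1;5 -10.7 3.4 -17 0.2 26 -1;5.6 -11.9 3.7 -19.3 0.5 28.2 -1"

```text
time_s: 1.77
ee_pos: [0.5372, -0.1032, 0.3999]
eef_rot: [-1.01, 0.026, -0.103]
force: [0.0, -0.2, -1.2]
grip_width: 0.0004
```

```bash
python3 - <<'E'
from h import *
o=get_obs();print(o["ee_pos"],o["eef_rot"],o["qpos"]);print(delta([.556,0.0,.275],35))
E
```

```text
[ 0.5371728  -0.1032279   0.39993679] [-1.00951731  0.02617411 -0.10276348] [-0.50029362  0.31844479  1.15030708  0.53220695  1.88759146 -0.27612235]
[0.55, -1.15, 0.4, 1.14, 16.12, 2.22]
```

send_rows:
  series: "0.3 -0.5 0.2 0.3 2 0.5 -1;0.55 -1.15 0.4 0.6 4 1 -1;0.55 -1.15 0.4 0.9 6 1.5 -1;0.55 -1.15 0.4 1.1 8 2 -1;0.55 -1.15 0.4 1.1 10 2.2 -1;0.55 -1.15 0.4 1.1 12 2.2 -1;0.55 -1.15 0.4 1.1 14 2.2 -1;0.55 -1.15 0.4 1.1 15 2.2 -1;0.55 -1.15 0.4 1.1 16.1 2.2 -1;0.55 -1.15 0.4 1.1 16.1 2.2 -1"

```text
time_s: 2.6
ee_pos: [0.5545, -0.0016, 0.2739]
eef_rot: [-0.962, 0.003, -0.004]
force: [0.5, -0.0, 0.0]
grip_width: 0.0004
```

```bash
python3 - <<'E'
from h import *
o=get_obs();print(o["ee_pos"],o["eef_rot"]);print(delta([.556,0.0,.275],35))
a=camera("side");b=camera("wrist");t=camera("top")
im=np.zeros((600,800,3),np.uint8)
im[:384,:512]=b;im[384:584,:240]=cv2.resize(a[125:225,220:340],None,fx=2,fy=2);im[:300,512:800]=cv2.resize(a[125:225,230:326],None,fx=3,fy=3,interpolation=cv2.INTER_CUBIC);im[300:570,512:800]=cv2.resize(t[130:220,170:266],None,fx=3,fy=3,interpolation=cv2.INTER_CUBIC)
cv2.imwrite("pics/p2.png",im[...,::-1])
E
```

```text
[ 0.55449261 -0.00162071  0.27389805] [-0.96232353  0.00251748 -0.00431171]
[0.03, -0.06, 0.0, 0.15, 0.0, 0.2]
```

View pics/p2.png

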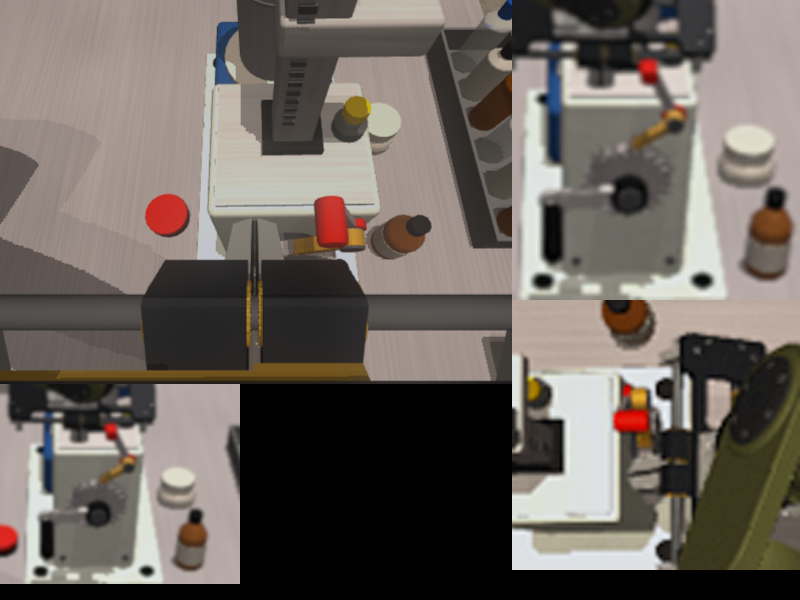

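Wrist view: closed fingers at (255,230), just left of the red knob at (330,222). The post, yellow pad (357,108) and lug block above it are visible. Next is pushing the knob towards +x.

send_rows:
  series: "0 0 0 0 0.4 0.6 -1;0 0 0 0.7 0.5 0.7 -1;0 0 0 1.4 0.5 0.7 -1;0 0 0 2.2 0.5 0.7 -1;0 0 0 3 0.5 0.7 -1;0 0 0 3.8 0.5 0.7 -1;0 0 0 4.6 0.5 0.7 -1;0 0 0 5.4 0.5 0.7 -1;0 0 0 6.2 0.5 0.7 -1;0 0 0 6.8 0.5 0.7 -1"

```text
time_s: 3.58
ee_pos: [0.6236, 0.006, 0.2746]
eef_rot: [-0.963, 0.002, -0.004]
force: [-3.8, -0.5, -2.6]
grip_width: 0.0002
```

send_rows:
  series: "0 0 0 0.3 0 0 -1;0 0 0 0.6 0 0 -1;0 0 0 0.9 0 0 -1;0 0 0 1.2 0 0 -1;0 0 0 1.2 0 0 -1;0 0 0 1.2 0 0 -1;0 0 0 1.2 0 0 -1;0 0 0 1.2 0 0 -1;0 0 0 1.2 0 0 -1;0 0 0 1.2 0 0 -1"

```text
time_s: 4.42
ee_pos: [0.6337, 0.006, 0.2749]
eef_rot: [-0.963, 0.004, -0.003]
force: [-14.2, 1.4, -2.1]
grip_width: 0.0001
```

```bash
python3 - <<'E'
from h import *
o=get_obs();print(o["ee_pos"],o["force"])
a=camera("side");t=camera("top")
for n,im in(("side",a),("top",t)):
    h=cv2.cvtColor(im,cv2.COLOR_RGB2HSV);m=(((h[...,0]<6)|(h[...,0]>174))&(h[...,1]>170)&(h[...,2]>90)).astype(np.uint8)
    k,l,st,c=cv2.connectedComponentsWithStats(m);print(n,[(st[i].tolist(),c[i].round(1).tolist()) for i in range(1,k) if 4<st[i][4]<150])
print("expect",proj("side",[.654,.003,.284]),proj("top",[.654,.003,.284]))
E
```

```text
[0.63369014 0.00596864 0.27488445] [-14.20115915   1.42998283  -2.10469314]
side [([0, 37, 5, 4, 16], [1.7, 38.2]), ([2, 43, 3, 5, 7], [2.7, 45.3]), ([294, 146, 4, 7, 26], [295.5, 148.8])]
top [([204, 144, 11, 7, 60], [208.5, 146.4]), ([207, 162, 3, 6, 13], [207.9, 164.6])]
expect [295.12137053 147.28918899] [209.8554982 146.8092009]
```

send_rows:
  series: "0 0 0 -1.5 0 0 -1;0 0 0 -3 -2.5 0 -1;0 0 0 -4 -6 -1 -0.5;0 0 0 -6 -9 -3 0.2;0 0 0 -8 -10 -6 0.2;0 0 0 -10 -10 -9 0.2;0 0 0 -12 -9 -12 0.2;0 0 0 -12.4 -7 -14 0.2;0 0 0 -12.4 -4 -14 0.2;0 0 0 -12.4 -2.4 -14 0.2"

```text
time_s: 5.35
ee_pos: [0.5097, -0.1221, 0.2128]
eef_rot: [-0.962, 0.002, -0.007]
force: [1.3, -0.1, -0.6]
grip_width: 0.0503
```

```bash
python3 - <<'E'
from h import *
o=get_obs();print(o["ee_pos"],o["eef_rot"],o["grip_width"])
c,d=ray("side",242,190.6);print("pin",c+d*(-.019-c[1])/d[1])
c,d=ray("side",268.8,189.6);print("hub@-.033",c+d*(-.033-c[1])/d[1])
R=Ro.from_euler("xyz",o["eef_rot"]).as_matrix();b=camera("wrist");t=camera("top")
# where does wrist camera expect the handle
i=camera_info("wrist");M=np.linalg.inv(i["mount"])
for y in(-.04,-.069,-.103):
    p=R.T@(np.array([.51,y,.148])-o["ee_pos"]);q=M@np.r_[p,1];print((i["K"]@q[:3]/q[2])[:2].round(0))
cv2.imwrite("pics/p3.png",b[...,::-1])
E
```

```text
[ 0.50966063 -0.12208628  0.21275984] [-0.96232784  0.00152322 -0.00737181] 0.050268874590097344
pin [ 0.50750851 -0.019       0.14916668]
hub@-.033 [ 0.58452618 -0.033       0.1641784 ]
[254. 158.]
[254. 189.]
[255. 230.]
```

View pics/p3.png

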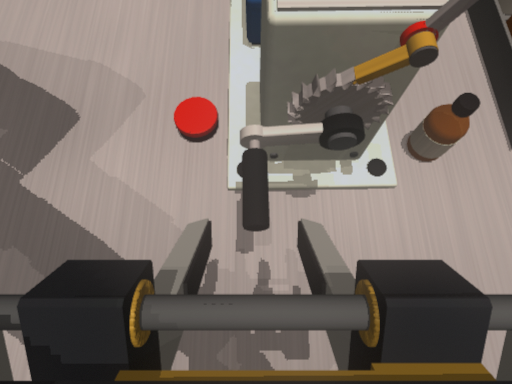

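The wrist view shows the handle running along (255,150–230), centred between the open fingers and matching the prediction. The pawl (390,60) is still in its tooth. Next I go in and grip.

send_rows:
  series: "0 0 0 0.1 2.5 0 0.1;0 0 0 0.1 5 0 0.1;0 0 0 0.1 7 0 0.1;0 0 0 0.1 9 0 0.1;0 0 0 0.1 9.7 0 0.1;0 0 0 0.1 9.9 0 0.1;0 0 0 0.1 9.9 0 -0.4;0 0 0 0.1 9.9 0 -0.7;0 0 0 0.1 9.9 0 -1;0 0 0 0.1 9.9 0 -1"
  newtons: 40

```text
time_s: 6.28
ee_pos: [0.5118, -0.0662, 0.1344]
eef_rot: [-0.964, -0.001, -0.005]
force: [0.2, -0.1, 0.0]
grip_width: 0.0287
```

send_rows:
  series: "0 0 0 0 0 0 -1;0 0 0 0 0 0 -1;0 0 0 0 0 0 -1;0 0 0 0 0 0 -1;0 0 0 0 0 0 -1;0 0 0 0 0 0 -1;0 0 0 0 0 0 -1;0 0 0 0 0 0 -1;0 0 0 0 0 0 -1;0 0 0 0 0 0 -1"

```text
time_s: 7.12
ee_pos: [0.5108, -0.066, 0.1336]
eef_rot: [-0.963, 0.002, -0.004]
force: [-5.8, -2.6, 0.9]
grip_width: 0.0211
```

```bash
python3 - <<'E'
from h import *
o=get_obs();print(o["ee_pos"],o["eef_rot"],o["grip_width"],o["force"])
b=camera("wrist");s=camera("side")
im=np.zeros((384,800,3),np.uint8);im[:,:512]=b;im[:300,512:]=cv2.resize(s[125:225,230:326],None,fx=3,fy=3,interpolation=cv2.INTER_CUBIC)
cv2.imwrite("pics/p4.png",im[...,::-1])
E
```

```text
[ 0.51078359 -0.06598096  0.13358746] [-0.96334254  0.00189098 -0.00439099] 0.021063252473133832 [-5.77692764 -2.55797536  0.93863286]
```

View pics/p4.png

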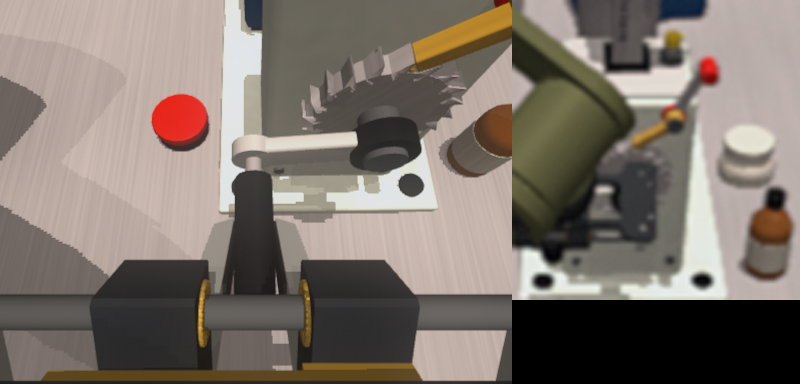

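send_rows:
  series: "0 0 0 0 0.12 -0.08 -1;0 0 0 0 0.24 -0.17 -1;0 0 0 0 0.36 -0.25 -1;0 0 0 0 0.48 -0.34 -1;0 0 0 0.1 0.6 -0.42 -1;0 0 0 0.1 0.72 -0.5 -1;0 0 0 0.1 0.84 -0.59 -1;0 0 0 0.1 0.96 -0.67 -1;0 0 0 0.1 1.06 -0.75 -1;0 0 0 0.1 1.06 -0.75 -1"
  newtons: 50

```text
time_s: 8.05
ee_pos: [0.5131, -0.066, 0.1216]
eef_rot: [-0.963, -0.002, -0.005]
force: [1.8, -0.4, 4.9]
grip_width: 0.0208
```

send_rows:
  series: "0 0 0 0 0 0 -1;0 0 0 0 0 0 -1;0 0 0 0 0 0 -1;0 0 0 0 0 0 -1;0 0 0 0 0 0 -1;0 0 0 0 0 0 -1;0 0 0 0 0 0 -1;0 0 0 0 0 0 -1;0 0 0 0 0 0 -1;0 0 0 0 0 0 -1"

```text
time_s: 8.88
ee_pos: [0.5131, -0.066, 0.1217]
eef_rot: [-0.963, -0.002, -0.005]
force: [2.5, -0.7, 4.4]
grip_width: 0.021
```

```bash
python3 - <<'E'
from h import *
o=get_obs();print(o["ee_pos"],o["eef_rot"],o["grip_width"],o["force"])
b=camera("wrist");s=camera("side")
im=np.zeros((384,800,3),np.uint8);im[:,:512]=b;im[:300,512:]=cv2.resize(s[125:225,230:326],None,fx=3,fy=3,interpolation=cv2.INTER_CUBIC)
cv2.imwrite("pics/p5.png",im[...,::-1])
E
```

```text
[ 0.51313809 -0.0659923   0.12172398] [-0.96324547 -0.00176441 -0.00534702] 0.02096609129576654 [ 2.46153594 -0.74354938  4.38081879]
```

View pics/p5.png

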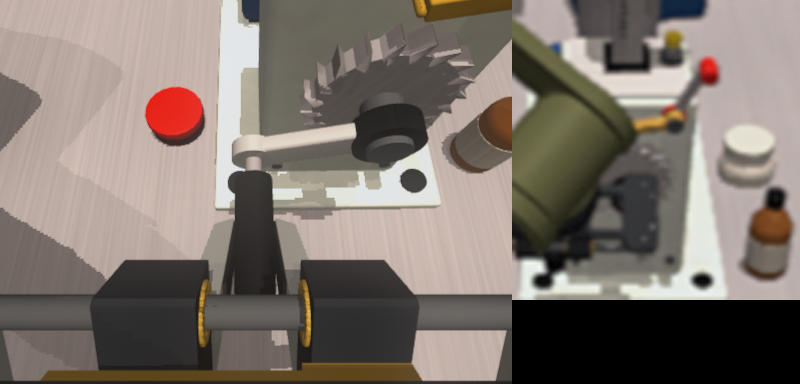

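The pawl is now clear of the wheel: brass tip at (420,5), away from the teeth. The gripper holds about 4–5 N. I'll generate the arc numbers.

```bash
cat >> h.py <<'E'
def arc(f0,f1,r=7.5,n=10):
    o=get_obs();s,c=np.cos(o["eef_rot"][0]),-np.sin(o["eef_rot"][0])
    for f in np.radians(np.linspace(f0,f1,n+1)[1:]):
        dx=r*(np.sin(f)-np.sin(np.radians(f0)));dz=r*(np.cos(f)-np.cos(np.radians(f0)))
        print(f"0 0 0 {dx:.2f} {-c*dz:.2f} {s*dz:.2f} -1",end=";")
    print()
E
python3 - <<'E'
from h import *
arc(-104,-55);arc(-55,-5);arc(-5,25)
E
```

```text
0 0 0 -0.13 -0.52 0.36 -1;0 0 0 -0.20 -1.04 0.72 -1;0 0 0 -0.22 -1.56 1.09 -1;0 0 0 -0.19 -2.09 1.45 -1;0 0 0 -0.10 -2.61 1.82 -1;0 0 0 0.05 -3.12 2.17 -1;0 0 0 0.24 -3.63 2.52 -1;0 0 0 0.49 -4.11 2.86 -1;0 0 0 0.79 -4.58 3.18 -1;0 0 0 1.13 -5.02 3.49 -1;
0 0 0 0.40 -0.43 0.30 -1;0 0 0 0.84 -0.82 0.57 -1;0 0 0 1.32 -1.19 0.82 -1;0 0 0 1.84 -1.51 1.05 -1;0 0 0 2.39 -1.80 1.25 -1;0 0 0 2.97 -2.05 1.42 -1;0 0 0 3.58 -2.25 1.57 -1;0 0 0 4.20 -2.42 1.68 -1;0 0 0 4.84 -2.53 1.76 -1;0 0 0 5.49 -2.60 1.81 -1;
0 0 0 0.39 -0.02 0.01 -1;0 0 0 0.78 -0.02 0.02 -1;0 0 0 1.18 -0.01 0.01 -1;0 0 0 1.57 0.02 -0.02 -1;0 0 0 1.96 0.07 -0.05 -1;0 0 0 2.34 0.13 -0.09 -1;0 0 0 2.72 0.22 -0.15 -1;0 0 0 3.10 0.31 -0.22 -1;0 0 0 3.46 0.42 -0.30 -1;0 0 0 3.82 0.55 -0.38 -1;
```

send_rows:
  series: "0 0 0 -0.13 -0.52 0.36 -1;0 0 0 -0.2 -1.04 0.72 -1;0 0 0 -0.22 -1.56 1.09 -1;0 0 0 -0.19 -2.09 1.45 -1;0 0 0 -0.1 -2.61 1.82 -1;0 0 0 0.05 -3.12 2.17 -1;0 0 0 0.24 -3.63 2.52 -1;0 0 0 0.49 -4.11 2.86 -1;0 0 0 0.79 -4.58 3.18 -1;0 0 0 1.13 -5.02 3.49 -1"

```text
time_s: 9.82
ee_pos: [0.5227, -0.066, 0.183]
eef_rot: [-0.963, 0.003, -0.003]
force: [-13.5, -5.4, 12.6]
grip_width: 0.021
```

send_rows:
  series: "0 0 0 -0.08 -0.05 0.03 -1;0 0 0 -0.16 -0.09 0.07 -1;0 0 0 -0.16 -0.09 0.07 -1;0 0 0 -0.16 -0.09 0.07 -1;0 0 0 -0.16 -0.09 0.07 -1;0 0 0 -0.16 -0.09 0.07 -1;0 0 0 -0.16 -0.09 0.07 -1;0 0 0 -0.16 -0.09 0.07 -1;0 0 0 -0.16 -0.09 0.07 -1;0 0 0 -0.16 -0.09 0.07 -1"

```text
time_s: 10.65
ee_pos: [0.5227, -0.0659, 0.1839]
eef_rot: [-0.963, -0.001, -0.005]
force: [4.0, -2.3, 4.6]
grip_width: 0.0213
```

```bash
python3 - <<'E'
from h import *
o=get_obs();print(o["ee_pos"],o["force"],o["grip_width"])
E
```

```text
[ 0.52274833 -0.06585981  0.18387708] [ 3.99842378 -2.28609002  4.61800407] 0.021304672729473045
```

```bash
python3 - <<'E'
from h import *
arc(-56.4,-10);arc(-10,25)
E
```

```text
0 0 0 0.36 -0.40 0.28 -1;0 0 0 0.75 -0.78 0.54 -1;0 0 0 1.18 -1.13 0.79 -1;0 0 0 1.65 -1.46 1.01 -1;0 0 0 2.14 -1.75 1.21 -1;0 0 0 2.66 -2.00 1.39 -1;0 0 0 3.21 -2.22 1.54 -1;0 0 0 3.77 -2.41 1.67 -1;0 0 0 4.35 -2.55 1.77 -1;0 0 0 4.94 -2.66 1.85 -1;
0 0 0 0.45 -0.05 0.04 -1;0 0 0 0.91 -0.09 0.06 -1;0 0 0 1.37 -0.09 0.06 -1;0 0 0 1.83 -0.08 0.05 -1;0 0 0 2.28 -0.04 0.03 -1;0 0 0 2.73 0.02 -0.01 -1;0 0 0 3.18 0.10 -0.07 -1;0 0 0 3.62 0.21 -0.14 -1;0 0 0 4.05 0.33 -0.23 -1;0 0 0 4.47 0.48 -0.34 -1;
```

send_rows:
  series: "0 0 0 0.36 -0.4 0.28 -1;0 0 0 0.75 -0.78 0.54 -1;0 0 0 1.18 -1.13 0.79 -1;0 0 0 1.65 -1.46 1.01 -1;0 0 0 2.14 -1.75 1.21 -1;0 0 0 2.66 -2 1.39 -1;0 0 0 3.21 -2.22 1.54 -1;0 0 0 3.77 -2.41 1.67 -1;0 0 0 4.35 -2.55 1.77 -1;0 0 0 4.94 -2.66 1.85 -1"

```text
time_s: 11.48
ee_pos: [0.5724, -0.0656, 0.2162]
eef_rot: [-0.962, -0.001, -0.005]
force: [4.2, 0.6, 4.4]
grip_width: 0.0208
```

send_rows:
  series: "0 0 0 0 0 0 -1;0 0 0 0 0 0 -1;0 0 0 0 0 0 -1;0 0 0 0 0 0 -1;0 0 0 0 0 0 -1;0 0 0 0 0 0 -1;0 0 0 0 0 0 -1;0 0 0 0 0 0 -1;0 0 0 0 0 0 -1;0 0 0 0 0 0 -1"

```text
time_s: 12.32
ee_pos: [0.5725, -0.0656, 0.2162]
eef_rot: [-0.963, -0.001, -0.005]
force: [6.4, 1.0, 6.2]
grip_width: 0.0211
```

```bash
python3 - <<'E'
from h import *
o=get_obs();print(o["ee_pos"],o["force"],o["grip_width"])
g=o["ee_pos"][[0,2]]+[0,.0156]-[.5852,.158];print(np.degrees(np.arctan2(*g)),np.hypot(*g))
E
```

```text
[ 0.57247134 -0.06556435  0.21618442] [6.36976461 1.01361771 6.23733348] 0.02108192010405472
-9.787843195604658 0.07487428885091692
```

send_rows:
  series: "0 0 0 0.45 -0.07 0.06 -1;0 0 0 0.91 -0.13 0.09 -1;0 0 0 1.37 -0.13 0.09 -1;0 0 0 1.83 -0.12 0.08 -1;0 0 0 2.28 -0.08 0.06 -1;0 0 0 2.73 -0.02 0.02 -1;0 0 0 3.18 0.06 -0.04 -1;0 0 0 3.62 0.17 -0.11 -1;0 0 0 4.05 0.29 -0.2 -1;0 0 0 4.47 0.44 -0.31 -1"

```text
time_s: 13.15
ee_pos: [0.6172, -0.0653, 0.2101]
eef_rot: [-0.962, -0.0, -0.004]
force: [6.8, 5.3, 1.7]
grip_width: 0.021
```

```bash
python3 - <<'E'
from h import *
o=get_obs();print(o["ee_pos"],o["eef_rot"],o["force"],o["grip_width"])
g=o["ee_pos"][[0,2]]+[0,.0156]-[.5852,.158];print(np.degrees(np.arctan2(*g)),np.hypot(*g))
b=camera("wrist");s=camera("side")
im=np.zeros((384,800,3),np.uint8);im[:,:512]=b;im[:300,512:]=cv2.resize(s[125:200,240:312],None,fx=4,fy=4,interpolation=cv2.INTER_CUBIC)
cv2.imwrite("pics/p6.png",im[...,::-1])
E
```

```text
[ 0.61723549 -0.06526315  0.21008847] [-9.61900265e-01 -2.67197904e-04 -4.40787428e-03] [6.82992593 5.28394988 1.7195224 ] 0.021048495561730326
25.32718193559827 0.0748865962661556
```

View pics/p6.png

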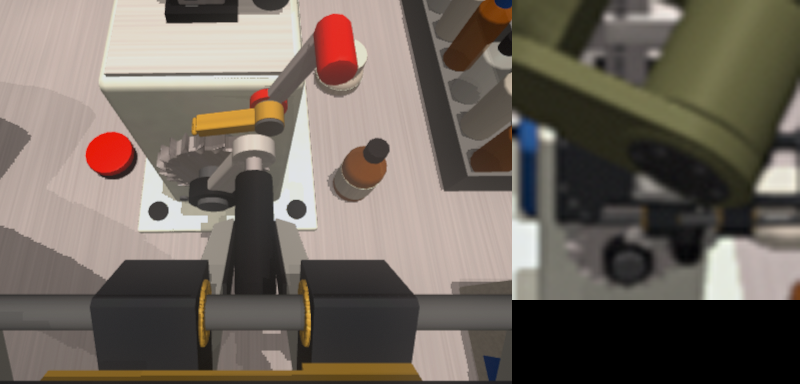

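send_rows:
  series: "0 0 0 0.08 0.03 -0.02 -1;0 0 0 0.16 0.07 -0.05 -1;0 0 0 0.24 0.1 -0.07 -1;0 0 0 0.32 0.14 -0.1 -1;0 0 0 0.4 0.17 -0.12 -1;0 0 0 0.48 0.21 -0.15 -1;0 0 0 0.58 0.25 -0.17 -1;0 0 0 0.58 0.25 -0.17 -1;0 0 0 0.58 0.25 -0.17 -1;0 0 0 0.58 0.25 -0.17 -1"

```text
time_s: 14.08
ee_pos: [0.623, -0.0652, 0.207]
eef_rot: [-0.962, -0.001, -0.005]
force: [9.5, 4.2, 1.5]
grip_width: 0.0207
```

```bash
cat >> h.py <<'E'
def chk(step=3):
    o=get_obs();g=o["ee_pos"][[0,2]]+[0,.0156]-[.5852,.158];f=np.arctan2(*g);F=o["force"][[0,2]]
    print("t",o["time_s"],"phi %.1f r %.4f tang %.1f rad %.1f"%(np.degrees(f),np.hypot(*g),F@[np.cos(f),-np.sin(f)],F@[np.sin(f),np.cos(f)]))
    m=f+np.radians(step/2);L=7.5*np.radians(step);print("next",round(L*np.cos(m),2),round(.821*L*np.sin(m),2),round(-.571*L*np.sin(m),2))
E
python3 -c "
from h import *
chk()"
python3 - <<'E'
from h import *
t=camera("top");cv2.imwrite("pics/p7.png",cv2.resize(t[130:230,130:264,::-1],None,fx=5,fy=5,interpolation=cv2.INTER_CUBIC))
E
```

```text
t 14.0833 phi 30.4 r 0.0749 tang 7.4 rad 6.1
next 0.33 0.17 -0.12
```

send_rows:
  series: "0 0 0 0.05 0.03 -0.02 -1;0 0 0 0.1 0.05 -0.03 -1;0 0 0 0.15 0.08 -0.05 -1;0 0 0 0.2 0.1 -0.07 -1;0 0 0 0.25 0.12 -0.09 -1;0 0 0 0.3 0.14 -0.1 -1;0 0 0 0.34 0.16 -0.11 -1;0 0 0 0.34 0.16 -0.11 -1;0 0 0 0.34 0.16 -0.11 -1;0 0 0 0.34 0.16 -0.11 -1"

```text
time_s: 14.97
ee_pos: [0.6263, -0.0652, 0.205]
eef_rot: [-0.962, -0.0, -0.005]
force: [8.8, 6.2, 1.3]
grip_width: 0.0207
```

```bash
python3 -c "
from h import *
chk()"
```

```text
t 14.9667 phi 33.3 r 0.0749 tang 6.6 rad 5.9
next 0.32 0.18 -0.13
```

send_rows:
  series: "0 0 0 0.05 0.03 -0.02 -1;0 0 0 0.1 0.05 -0.03 -1;0 0 0 0.15 0.08 -0.05 -1;0 0 0 0.2 0.1 -0.07 -1;0 0 0 0.25 0.13 -0.09 -1;0 0 0 0.3 0.16 -0.11 -1;0 0 0 0.33 0.18 -0.12 -1;0 0 0 0.33 0.18 -0.12 -1;0 0 0 0.33 0.18 -0.12 -1;0 0 0 0.33 0.18 -0.12 -1"

```text
time_s: 15.8
ee_pos: [0.6296, -0.0651, 0.2027]
eef_rot: [-0.962, -0.0, -0.005]
force: [8.9, 5.1, 0.1]
grip_width: 0.0207
```

send_rows:
  series: "0 0 0 0.05 0.03 -0.02 -1;0 0 0 0.1 0.06 -0.04 -1;0 0 0 0.15 0.09 -0.06 -1;0 0 0 0.19 0.12 -0.08 -1;0 0 0 0.23 0.14 -0.1 -1;0 0 0 0.27 0.17 -0.12 -1;0 0 0 0.32 0.2 -0.14 -1;0 0 0 0.32 0.2 -0.14 -1;0 0 0 0.32 0.2 -0.14 -1;0 0 0 0.32 0.2 -0.14 -1"

```text
time_s: 16.63
ee_pos: [0.6328, -0.0651, 0.2002]
eef_rot: [-0.962, -0.0, -0.004]
force: [9.4, 5.9, -0.3]
grip_width: 0.0212
```

send_rows:
  series: "0 0 0 0.05 0.03 -0.02 -1;0 0 0 0.1 0.06 -0.04 -1;0 0 0 0.15 0.09 -0.06 -1;0 0 0 0.19 0.12 -0.08 -1;0 0 0 0.23 0.15 -0.1 -1;0 0 0 0.27 0.18 -0.13 -1;0 0 0 0.3 0.21 -0.15 -1;0 0 0 0.3 0.21 -0.15 -1;0 0 0 0.3 0.21 -0.15 -1;0 0 0 0.3 0.21 -0.15 -1"

```text
time_s: 17.47
ee_pos: [0.6358, -0.0651, 0.1976]
eef_rot: [-0.962, -0.0, -0.005]
force: [8.9, 5.5, 0.0]
grip_width: 0.0211
```

send_rows:
  series: "0 0 0 0.05 0.04 -0.02 -1;0 0 0 0.09 0.07 -0.04 -1;0 0 0 0.13 0.1 -0.06 -1;0 0 0 0.17 0.13 -0.09 -1;0 0 0 0.21 0.16 -0.12 -1;0 0 0 0.25 0.19 -0.14 -1;0 0 0 0.28 0.22 -0.16 -1;0 0 0 0.28 0.22 -0.16 -1;0 0 0 0.28 0.22 -0.16 -1;0 0 0 0.28 0.22 -0.16 -1"

```text
time_s: 18.3
ee_pos: [0.6386, -0.0651, 0.1948]
eef_rot: [-0.962, -0.0, -0.004]
force: [9.8, 6.0, -0.0]
grip_width: 0.0213
```

send_rows:
  series: "0 0 0 0.04 0.04 -0.02 -1;0 0 0 0.08 0.07 -0.05 -1;0 0 0 0.12 0.11 -0.07 -1;0 0 0 0.16 0.14 -0.1 -1;0 0 0 0.2 0.18 -0.12 -1;0 0 0 0.24 0.21 -0.14 -1;0 0 0 0.27 0.24 -0.16 -1;0 0 0 0.27 0.24 -0.16 -1;0 0 0 0.27 0.24 -0.16 -1;0 0 0 0.27 0.24 -0.16 -1"

```text
time_s: 19.13
ee_pos: [0.6413, -0.0651, 0.1919]
eef_rot: [-0.962, -0.0, -0.005]
force: [9.5, 6.3, -0.6]
grip_width: 0.0209
```

send_rows:
  series: "0 0 0 0.04 0.04 -0.02 -1;0 0 0 0.08 0.08 -0.05 -1;0 0 0 0.12 0.11 -0.07 -1;0 0 0 0.15 0.15 -0.1 -1;0 0 0 0.18 0.18 -0.12 -1;0 0 0 0.22 0.22 -0.15 -1;0 0 0 0.25 0.25 -0.17 -1;0 0 0 0.25 0.25 -0.17 -1;0 0 0 0.25 0.25 -0.17 -1;0 0 0 0.25 0.25 -0.17 -1"

```text
time_s: 19.97
ee_pos: [0.6439, -0.0651, 0.1889]
eef_rot: [-0.962, -0.0, -0.005]
force: [9.8, 7.4, -2.1]
grip_width: 0.0211
```

send_rows:
  series: "0 0 0 0.04 0.04 -0.03 -1;0 0 0 0.08 0.08 -0.06 -1;0 0 0 0.11 0.12 -0.08 -1;0 0 0 0.14 0.16 -0.11 -1;0 0 0 0.17 0.19 -0.13 -1;0 0 0 0.2 0.22 -0.15 -1;0 0 0 0.24 0.26 -0.18 -1;0 0 0 0.24 0.26 -0.18 -1;0 0 0 0.24 0.26 -0.18 -1;0 0 0 0.24 0.26 -0.18 -1"

```text
time_s: 20.8
ee_pos: [0.646, -0.0651, 0.186]
eef_rot: [-0.962, 0.0, -0.004]
force: [6.0, 5.7, 1.0]
grip_width: 0.0214
```

The tangential load fell from about 7 N to 2.7 N, so the lug is on the stop. One small step more, then a check.

send_rows:
  series: "0 0 0 0.02 0.02 -0.02 -1;0 0 0 0.05 0.05 -0.04 -1;0 0 0 0.05 0.05 -0.04 -1;0 0 0 0.05 0.05 -0.04 -1;0 0 0 0.05 0.05 -0.04 -1;0 0 0 0.05 0.05 -0.04 -1;0 0 0 0.05 0.05 -0.04 -1;0 0 0 0.05 0.05 -0.04 -1;0 0 0 0.05 0.05 -0.04 -1;0 0 0 0.05 0.05 -0.04 -1"

```text
time_s: 21.63
ee_pos: [0.6464, -0.065, 0.1855]
eef_rot: [-0.961, 0.0, -0.004]
force: [5.0, 7.1, 3.0]
grip_width: 0.0207
```

```bash
python3 -c "
from h import *
chk()"
```

```text
t 21.6333 phi 54.8 r 0.0748 tang 0.4 rad 5.8
next 0.22 0.27 -0.19
```

send_rows:
  series: "0 0 0 0 0 0 -0.5;0 0 0 0 0 0 -0.3;0 0 0 0 0 0 0;0 0 0 0 0 0 0;0 0 0 0 0 0 0;0 0 0 0 0 0 0;0 0 0 0 -2 0 0;0 0 0 0 -5 0 0;0 0 0 0 -8.5 0 0;0 0 0 0 -12 0 0"

```text
time_s: 22.47
ee_pos: [0.6452, -0.1354, 0.285]
eef_rot: [-0.963, 0.001, -0.005]
force: [-0.2, 0.2, 0.3]
grip_width: 0.0471
```

```bash
python3 - <<'E'
from h import *
o=get_obs();print(o["ee_pos"],o["eef_rot"],o["force"],o["grip_width"])
b=camera("wrist");s=camera("side");t=camera("top")
h=cv2.cvtColor(s,cv2.COLOR_RGB2HSV);m=(((h[...,0]<6)|(h[...,0]>174))&(h[...,1]>170)&(h[...,2]>90)).astype(np.uint8)
k,l,st,c=cv2.connectedComponentsWithStats(m);print([(st[i].tolist(),c[i].round(1).tolist()) for i in range(1,k) if 4<st[i][4]<150])
im=np.zeros((600,800,3),np.uint8);im[:384,:512]=b;im[:300,512:]=cv2.resize(s[125:200,240:312],None,fx=4,fy=4,interpolation=cv2.INTER_CUBIC);im[300:,512:]=cv2.resize(t[130:230,160:256],None,fx=3,fy=3)
cv2.imwrite("pics/p8.png",im[...,::-1])
print(delta([.71,0.006,.275],35),delta([.71,-.10,.38],35))
E
```

```text
[ 0.64516976 -0.13542859  0.28502707] [-0.96306501  0.00124151 -0.00451557] [-0.23952792  0.16791437  0.31113236] 0.047113741145081225
[([0, 37, 6, 11, 42], [2.2, 41.3])]
[0.06, -0.04, 0.07, 6.32, 9.02, 11.11] [0.06, -0.04, 0.07, 6.42, -5.65, 8.38]
```

View pics/p8.png

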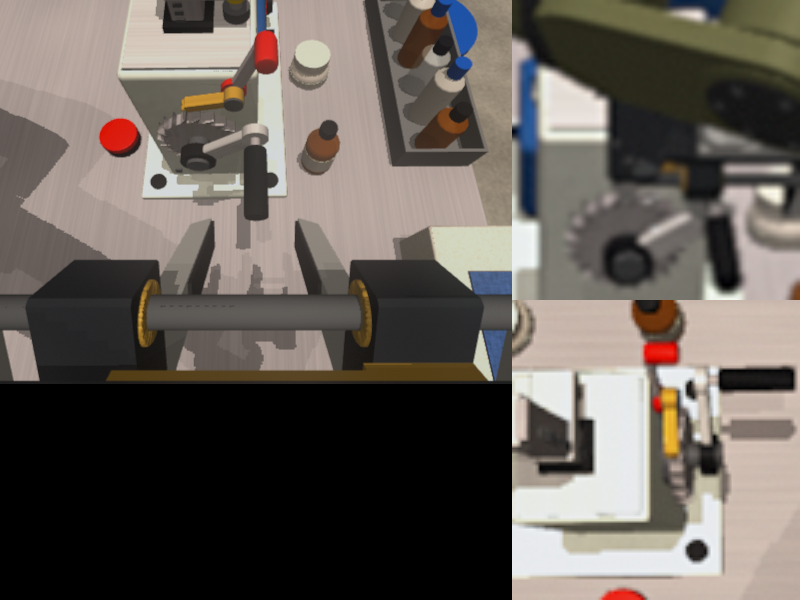

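The head holds with the handle let go (handle at (256,185), pawl clear). Now to the knob's +x side.

send_rows:
  series: "0 0 0 2 -2 1 -1;0 0 0 4 -4 4 -1;0 0 0 5.5 -4 7 -1;0 0 0 5.5 -2 10 -1;0 0 0 5.5 0 11.1 -1;0 0 0 5.5 3 11.1 -1;0 0 0 5.5 6 11.1 -1;0 0 0 5.5 8 11.1 -1;0 0 0 5.5 9 11.1 -1;0 0 0 5.5 9 11.1 -1"

```text
time_s: 23.45
ee_pos: [0.7006, 0.0091, 0.2708]
eef_rot: [-0.962, 0.005, -0.003]
force: [-0.2, 0.9, 0.3]
grip_width: 0.0005
```

```bash
python3 - <<'E'
from h import *
o=get_obs();print(o["ee_pos"],o["eef_rot"],o["qpos"])
b=camera("wrist");cv2.imwrite("pics/p9.png",b[...,::-1])
E
```

```text
[0.70059504 0.00911507 0.27075192] [-0.96197054  0.00461219 -0.00321388] [-0.25597853  0.68785973  0.91714833  0.59042166  1.68961721 -0.22551987]
```

View pics/p9.png

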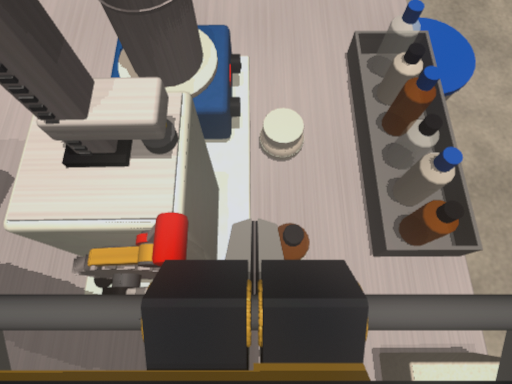

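The wrist view shows the lug down on the stop (160,135) and the closed fingers (255,235) right of the knob (170,238). I'll push the knob back.

send_rows:
  series: "0 0 0 -0.8 -0.3 0.2 -1;0 0 0 -1.6 -0.3 0.2 -1;0 0 0 -2.4 -0.3 0.2 -1;0 0 0 -3.2 -0.3 0.2 -1;0 0 0 -4 -0.3 0.2 -1;0 0 0 -4.8 -0.3 0.2 -1;0 0 0 -5.6 -0.3 0.2 -1;0 0 0 -6.4 -0.3 0.2 -1;0 0 0 -7.1 -0.3 0.2 -1;0 0 0 -7.5 -0.3 0.2 -1"

```text
time_s: 24.33
ee_pos: [0.6262, 0.0068, 0.278]
eef_rot: [-0.964, -0.001, -0.006]
force: [2.9, -2.1, -1.3]
grip_width: 0.0007
```

send_rows:
  series: "0 0 0 -0.3 0 0 -1;0 0 0 -0.6 0 0 -1;0 0 0 -0.9 0 0 -1;0 0 0 -0.9 0 0 -1;0 0 0 -0.9 0 0 -1;0 0 0 -0.9 0 0 -1;0 0 0 -0.9 0 0 -1;0 0 0 -0.9 0 0 -1;0 0 0 -0.9 0 0 -1;0 0 0 -0.9 0 0 -1"

```text
time_s: 25.17
ee_pos: [0.6192, 0.0075, 0.2772]
eef_rot: [-0.964, -0.005, -0.007]
force: [21.1, -1.6, -3.7]
grip_width: 0.0001
```

The lever is against its stop (21 N at x=0.619, as predicted). I'll back off and withdraw.

send_rows:
  series: "0 0 0 1 0 0 -1;0 0 0 2.5 0 0 -1;0 0 0 3.5 -3 0 -1;0 0 0 3.5 -6 0 -1;0 0 0 3.5 -9 -1 -1;0 0 0 3.5 -12 -3 -1;0 0 0 3.5 -14 -6 -1;0 0 0 3.5 -16 -9 -1;0 0 0 3.5 -16 -12 -1;0 0 0 3.5 -16 -12 -1"

```text
time_s: 26.0
ee_pos: [0.6505, -0.1869, 0.3357]
eef_rot: [-0.961, 0.006, -0.009]
force: [-0.1, -0.5, -1.2]
grip_width: 0.0005
```

```bash
python3 - <<'E'
from h import *
o=get_obs();print(o["ee_pos"],o["eef_rot"],o["force"])
b=camera("wrist");s=camera("side");t=camera("top")
for n,q in(("side",s),("top",t)):
    h=cv2.cvtColor(q,cv2.COLOR_RGB2HSV);m=(((h[...,0]<6)|(h[...,0]>174))&(h[...,1]>170)&(h[...,2]>90)).astype(np.uint8)
    k,l,st,c=cv2.connectedComponentsWithStats(m);print(n,[(st[i].tolist(),c[i].round(1).tolist()) for i in range(1,k) if 4<st[i][4]<400])
im=np.zeros((600,800,3),np.uint8);im[:384,:512]=b;im[:300,512:]=cv2.resize(s[125:200,240:312],None,fx=4,fy=4,interpolation=cv2.INTER_CUBIC);im[300:,512:]=cv2.resize(t[130:230,160:256],None,fx=3,fy=3)
im[384:584,:267]=cv2.resize(t,(267,200))
cv2.imwrite("pics/p10.png",im[...,::-1])
E
```

```text
[ 0.65047475 -0.18686277  0.33574458] [-0.96074757  0.00576423 -0.00902113] [-0.10982838 -0.52648027 -1.21450969]
side [([0, 37, 6, 11, 47], [2.3, 41.6]), ([212, 196, 16, 13, 166], [219.6, 201.7])]
top [([207, 158, 3, 4, 8], [207.8, 159.6]), ([405, 158, 23, 7, 151], [416.4, 161.1]), ([204, 166, 12, 8, 79], [209.5, 169.9]), ([187, 227, 19, 18, 278], [196.3, 235.4])]
```

View pics/p10.png

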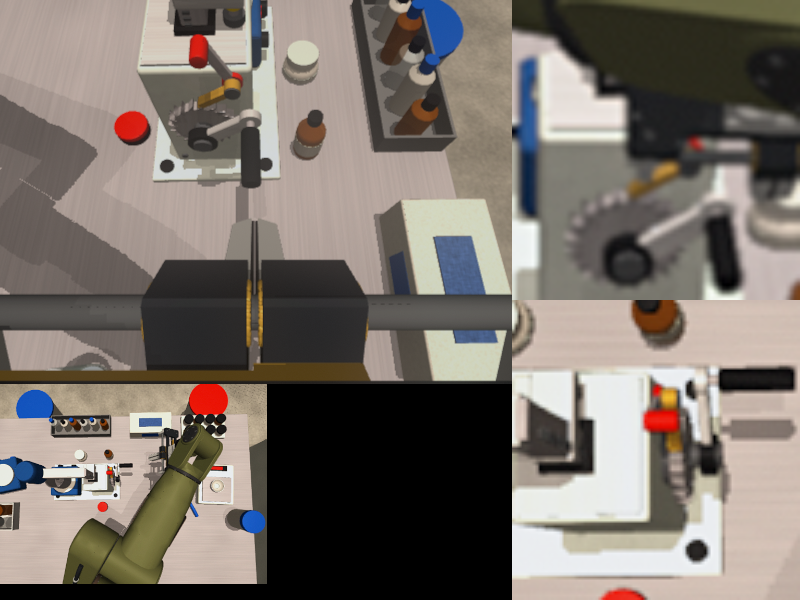

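The knob is back at top px (209.5,169.9), its starting pixel. The pawl lies on the wheel, the handle hasn't moved, and nothing touches the robot.

```bash
python3 -c "
from station import *
print(hand_in())"
```

```text
the job is handed in; nothing more can be done
None
```

The job is handed in at about 26 s of the 72 s allowed; no verdict was reported. I threw the lever to release, eased the crank back until the pawl sprang clear, then wound the head down onto the stop without letting go. I then let go of the crank and threw the lever back to hold.

**Stop contact:** The load at the handle ran at about 7 N. It fell to 2.7 N on the last 4 mm step and to 0.4 N after one 0.8 mm step more, so the head's weight was on the stop when I let go. The force on the stop itself isn't reported, so this is inferred. The handle did not move after I let go.

**Final checks:**
- **Lever:** the red knob is back at its starting pixel, (209.5,169.9) against (209.6,169.9).
- **Pawl:** it lies on the ratchet wheel in the last pictures. I judged this by eye and did not measure the 48.5 mm distance.
- **Robot:** the gripper is withdrawn and reads about 1 N or less of force.
- **Bench:** the red jar is at the same pixels as before. The other things I only looked at, and the arm hides some of them in the last top view.

**Disagreement:** The handle's circle sat about 3 mm higher than the 155 mm axis height given. This caused one radial force of about 18 N early in the winding. I corrected it, and the radial force then stayed at about 6 N.

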